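# Fit the double lid on the spice tin and lift off its cover

### The arm

A 7-joint arm with a two-finger parallel gripper is mounted at the origin on the work surface. World frame = base frame: x ahead of the robot, y to its left, z up, the work surface at z = 0. Lengths are in m, angles in rad, forces in N, time in s.
With the tool pointing down it reaches from about 0.35 to 0.9 m from the base axis. Payload 8.1 kg.
Tool frame: the origin (TCP) lies midway between the tips of the shut fingers; the grasp point (between the pads) lies 19 mm behind it; z points along the fingers, y is the line along which they close (so a half turn about z gives the same grasp; the last joint's range is limited). The gripper opens to 92 mm and grips with 3 to 60 N. Pads are 19 mm wide; open, the fingers measure 130 mm over their backs; the gripper's body (75 mm by 190 mm) begins 47 mm behind the grasp point.
Start: joints at [-1.242, 0.434, 0.025, 1.573, -0.012, 1.134, -0.075], TCP at [0.262, 0.568, 0.227] pointing down, gripper open.
Joint ranges: [-2.62, 2.62], [-0.44, 2.09], [-1.27, 1.32], [0.08, 2.57], [-1.32, 4.46], [0.12, 2], [-2.74, 2.74]. Speed limits (rad/s): [2.22, 2.22, 3.01, 3.01, 3.14, 3.14, 3.14].

### API

Orientations are given as a rotation vector (axis times angle).
In Python, from cell import arm gives the robot as it stands.
- The arm moves only by the tool carry_out, never from a script. Its arguments are lists of equal length, an entry for each row: "claw": the finger opening in cm, from 0 to 9.18; "delta_pos": the shift along the tool's x, y, z in cm, a list of three; "angular": the turn, a rotation vector about the tool's x, y, z in rad, a list of three. In form: {"claw": [claw, ...], "delta_pos": [[dx, dy, dz], ...], "angular": [[ax, ay, az], ...]}. A call has 1 to 20 rows; each row shifts and turns the commanded pose from where the row before left it, along the tool's axes as they then stand; what a row does not reach is not made up. A row lasts 1/10 s, in which the tool goes at most 50 mm and 8.59 degrees, less where a joint would pass 70% of its speed; a pose out of reach is approached as far as the arm can. A call with a gripper value outside its range is refused whole. The fingers move at their own pace and stop on an object; "force" is the grip in N (left out, the last holds). Time passes only in rows, so rows that do not move let the fingers close. It gives the time, the measured TCP pose, the force, the opening and the grip force at its end, in the units of the state.
- arm.observe(): the state, without advancing time (a new reading comes with each control period).
- arm.get_image(name): name is "scene" or "top"; returns a dict with "frame" (420x560x3 uint8, red, green, blue), "mtx" (3x3 intrinsics, pixels), "T" (4x4, takes a point from camera to world coordinates). Camera axes: x right, y down, z forward; pixel columns grow to the right and rows downward; lengths in m; the calibration is good to about 2 mm. A picture is of the moment at which its call begins. There is no depth.
- arm.sign_off(): hands the job in; it is judged then, once.
Trained networks look in a picture, given as the dict that the camera call returned (one of the last four; its "shot" number tells which), for a name from the list of things; names that differ only in an ending like _2 or _b are one class to them, and where a whole thing is asked for, a point or a joint stands for the part that bears it (a point fixed in the world has none). Each returns a list of dicts, best first, with "conf" (0 to 1); they miss things now and then, are a little off and sometimes report something else, mostly with a low value. They report only what shows in the picture. A call takes as long as a camera call. They do not tell look-alikes from the thing itself.
- arm.look_for(label, picture): "centre" ([column, row] as shares, 0 to 1, of the picture: columns of its width, rows of its height, amid what is visible of it).
- arm.trace(label, picture): "region" (420x560 bool, what is visible of it) and "centre" ([column, row] as shares, 0 to 1, of the picture: columns of its width, rows of its height, amid what is visible of it).
- arm.place_of(label, picture): "centre" ([column, row] as shares, 0 to 1, of the picture: columns of its width, rows of its height: a listed point, or the origin of a listed thing).
The state is a dict: "clock": time; "joints": joint angles; "dq": joint speeds; "joint_efforts": joint torques, N m; "position": TCP position; "ee_rot": TCP orientation; "force": force on the tool from outside, world axes, zero at the start; "ft_torque": the same for the moment, N m; "width": opening from 0.0 (shut) to 1.0 (fully open); "gripper_force": force on a finger pad.
Only numpy, scipy, OpenCV 4.12 (cv2) and the standard library are available. Lean on these libraries where they do the work, as an engineer would, in place of code of your own. Each camera call takes 0.05 s, during which the arm holds its last target. There are 200 camera calls.

### The job

Swing both flaps of the small carton wide open, well past upright, lift out the nested steel double lid in one piece by its top stem, lower it gently onto the open spice tin so that the inner lid is fully seated level in the mouth, and let go. Then take the outer lid by its neck and lift it straight off alone, leaving the inner lid seated and undisturbed; the lids must never come apart before the inner one is seated. Finish while still holding the outer lid level in the gripper, at least 10 cm above where it rested and clear of everything, so the cook can fit its gasket; leave the tin and all else on the counter where they stand.

Things in the scene. Friction and masses are not known exactly. Their poses are not given: they have to be found in the camera images.
- carton: Open-topped cardboard carton fixed to the counter, 160 x 160 mm outside, 85 mm high, walls and floor 5 mm; origin at the centre of its underside, z up, yaw up to 0.3 rad. Two flaps hinged on the top edges of its +y (left) and -y (right) walls, hinge lines parallel to its x. The nested double lid stands on its floor
- flap_left (a joint): left flap's angle (rad): a card 156 mm along the hinge, 60 mm hinge to free edge, 3 mm thick. 0 = closed (level, pointing inward), 1.57 = upright, 2.8 = leaning outward at its stop. Starts ajar (0.7 to 1.15), 60 mm or more between the free edges. About 1 N pushes it open from inside; low down a level push on the edge jams it: lift as you push. Stays where it is left
- flap_right (a joint): the same for the right flap (hinged on the carton's -y wall)
- flap_left_hinge (a point): middle of the left flap's hinge line, 78.5 mm to +y of the carton's centre, 85 mm above the counter
- flap_right_hinge (a point): middle of the right flap's hinge line, 78.5 mm to -y of the carton's centre, 85 mm above the counter
- flap_left_edge (a point): middle of the left flap's free edge
- flap_right_edge (a point): middle of the right flap's free edge
- inner_lid: Inner lid, plain steel, 0.2 kg, round about z; origin at the centre of its underside, starting 5 mm above the counter. Heights from origin: plug 0 to 12 mm, radius 49.5 (chamfered to 44 below); flange 12 to 16 mm, radius 56; stem 16 to 70 mm. Seated, the flange rests on the tin's rim and the origin is 48 mm above the tin's origin
- outer_lid: Outer lid, plain steel, 0.2 kg, round about z, resting on the inner lid's flange; origin at the centre of its skirt's lower edge, 6 mm above the inner lid's origin when nested. Heights from origin: skirt 0 to 10 mm, radius 65 outside, 62 inside; top plate 10 to 13 mm; tubular neck 13 to 39 mm, gripped to lift this lid alone
- stem_top (a point): top centre of the inner lid's stem, an upright steel rod 20 mm in diameter that stands 25 mm out of the outer lid's neck, 70 mm above the inner lid's origin; lifting by it carries both lids
- neck_top (a point): centre of the top of the outer lid's neck, a tube 36 mm in diameter and 26 mm tall, bore 28 mm (4 mm play around the stem), 39 mm above the outer lid's origin
- tin: Open round steel spice tin standing loose on the counter, 0.8 kg, 112 mm in outside diameter, 104 mm inside, 60 mm high, small cups inside below 35 mm; origin at the centre of its underside
- weight: bystander: steel pressure cooker weight, 38 mm across, 45 mm high; origin under its centre
- tumbler: bystander: open steel tumbler, 60 mm across, 70 mm high; origin under its centre
- gasket: bystander: black silicone gasket ring lying flat, 120 mm across, 8 mm high; origin under its centre
- salt_jar: bystander: white ceramic salt jar with closed lid, 94 mm across, 120 mm high; origin under its centre
- steamer_plate: bystander: flat aluminium steamer plate, 170 mm across, 4 mm thick; origin under its centre
- mortar: bystander: stone mortar bowl, 100 mm across, 65 mm high; origin under its centre
Mind the look-alikes: they are no part of the job. Leave any blue look-alike of the outer_lid alone. Several things have the shape of the carton; the one meant has the colours described above.

How it is judged:
By the outcome, as a careful person would: the job done as asked, in the order asked, and still so for the second after the job is handed in, while the arm keeps its last pose, push and grip.
It also fails if it takes over 67 s, if anything falls off the work surface, if the arm or the gripper's body presses on something with over 40 N, if the wrist force passes 120 N, or if a joint passes its speed limit or range.

## Working session

There is one attempt and no reset: what is moved stays moved. The work goes in short steps, Python scripts to look and compute and a tool call to move; the robot and the scene stay as the last step left them, time stands still between calls to the robot, and variables do not carry over. Pictures are saved under pics/ and viewed, at most 10 in all, crops included, and the job is handed in when it is done.

Besides the shell and the picture viewer there is one more tool, called as name(argument=value, ...), one argument or row to a line, values as JSON. carry_out: Moves the arm, as the interface text tells. Its arguments: {"type":"object","properties":{"claw":{"type":"array","items":{"type":"number"}},"delta_pos":{"type":"array","items":{"type":"array","items":{"type":"number"}}},"angular":{"type":"array","items":{"type":"array","items":{"type":"number"}}},"force":{"type":"number"}},"required":["claw","delta_pos","angular"]}

```bash
mkdir -p pics; ls; cat > h.py <<'E'
import numpy as np,cv2
from cell import arm
def px(d,p): return np.array([d['centre'][0]*560,d['centre'][1]*420])
def proj(P,p):
    T=np.linalg.inv(p['T']);c=T[:3,:3]@np.array(P)+T[:3,3];u=p['mtx']@c;return u[:2]/u[2]
def ray(uv,p):
    d=p['T'][:3,:3]@np.linalg.inv(p['mtx'])@np.array([uv[0],uv[1],1.]);return p['T'][:3,3],d/np.linalg.norm(d)
def atz(uv,p,z):
    o,d=ray(uv,p);return o+d*(z-o[2])/d[2]
def tri(uvs,ps):
    A=np.zeros((3,3));b=np.zeros(3)
    for uv,p in zip(uvs,ps):
        o,d=ray(uv,p);M=np.eye(3)-np.outer(d,d);A+=M;b+=M@o
    X=np.linalg.solve(A,b);return X
E
python3 - <<'E'
from h import *
np.set_printoptions(precision=3,suppress=True)
s=arm.get_image('scene');t=arm.get_image('top')
for n,p in(('scene',s),('top',t)):
    cv2.imwrite(f'pics/{n}0.png',cv2.cvtColor(p['frame'],cv2.COLOR_RGB2BGR))
    print(n,p['T'],p['mtx'][0,0])
for l in ['carton','flap_left_hinge','flap_right_hinge','flap_left_edge','flap_right_edge','inner_lid','outer_lid','stem_top','neck_top','tin','weight','tumbler','gasket','salt_jar','steamer_plate','mortar']:
    print(l,*['|'+n+' '+' '.join(f"{px(d,p).round(0)}{d['conf']:.2f}" for d in arm.place_of(l,p)[:4]) for n,p in(('s',s),('t',t))])
print(arm.observe())
E
```

```text
pics
scene [[-0.111  0.694 -0.711  1.439]
 [ 0.994  0.064 -0.093  0.059]
 [-0.019 -0.717 -0.697  1.006]
 [ 0.     0.     0.     1.   ]] 531.2577566958078
top [[ 0.026 -0.992  0.122  0.402]
 [-1.    -0.026  0.001 -0.061]
 [ 0.002 -0.122 -0.993  0.981]
 [ 0.     0.     0.     1.   ]] 383.84655234127735
carton |s [379. 236.]0.88 [206. 167.]0.64 |t [368. 318.]0.90
flap_left_hinge |s [233. 147.]0.60 [421. 213.]0.58 |t [131. 218.]0.96 [346. 323.]0.60
flap_right_hinge |s [351. 213.]0.83 [179. 144.]0.65 |t [409. 324.]0.86 [199. 208.]0.85 [171. 216.]0.64 [178. 210.]0.44
flap_left_edge |s [403. 201.]0.76 [212. 143.]0.60 [304. 221.]0.34 [421. 211.]0.24 |t [144. 214.]0.91 [370. 322.]0.83 [178. 210.]0.72
flap_right_edge |s [200. 146.]0.93 [371. 196.]0.69 |t [387. 320.]0.96 [179. 209.]0.84
inner_lid |s [378. 232.]0.45 [158. 290.]0.16 |t [172. 221.]0.63
outer_lid |s [380. 231.]0.95 [380. 187.]0.57 |t [169. 298.]0.90 [178. 219.]0.62 [170. 218.]0.43
stem_top |s [382. 213.]0.47 |t [199. 207.]0.69 [168. 220.]0.54
neck_top |s [382. 222.]0.89 [381. 179.]0.73 |t [171. 217.]0.92 [163. 296.]0.85 [329. 228.]
[... 162 characters left out ...]
1.]0.88
gasket |s [381. 232.]0.70 [156. 290.]0.59 |t [325. 229.]0.65
salt_jar |s [424. 315.]0.79 |t [146. 128.]0.92 [174. 217.]0.67
steamer_plate |s  |t [228. 112.]0.94
mortar |s [111. 263.]0.77 |t [429. 164.]0.87 [146. 128.]0.35
{'clock': 1.7, 'joints': array([-1.242,  0.435,  0.025,  1.573, -0.012,  1.134, -0.075]), 'dq': array([-0.001, -0.   , -0.   , -0.001,  0.001, -0.001, -0.   ]), 'joint_efforts': array([ -0.   , -66.764,   0.984, -31.481,  -0.061,   0.033,   0.   ]), 'position': array([0.262, 0.568, 0.227]), 'ee_rot': array([0.673, 3.069, 0.   ]), 'force': array([-0.596,  0.641, -0.949]), 'ft_torque': array([-0.077, -0.   , -0.044]), 'gripper_force': 0.0, 'width': 1.0005125566520146}
```

View pics/scene0.png

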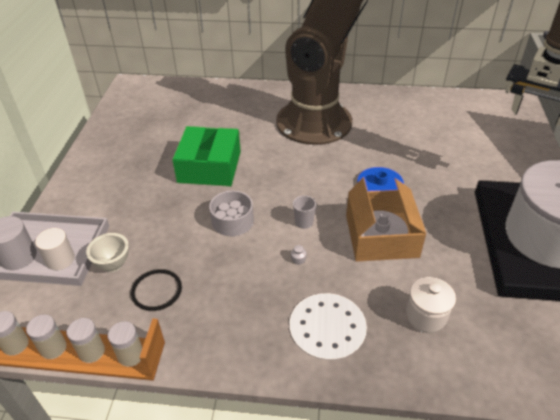

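View pics/top0.png

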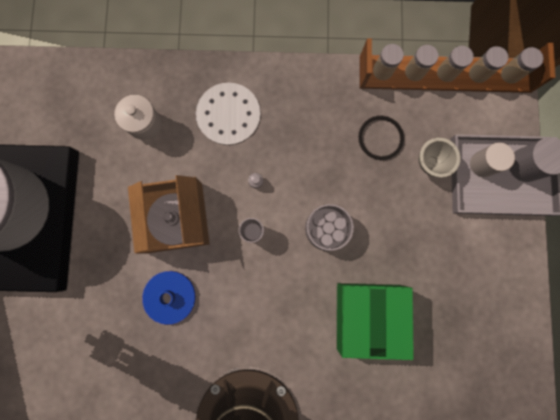

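The scene shows the brown carton at scene (385,230) / top (168,215) with the steel lid inside. The look-alikes are the blue lid at scene (380,182) / top (169,298) and the green carton at scene (208,155) / top (376,322). I choose the brown carton and the steel lid. The tin is at scene (231,213) / top (330,228).

```bash
cat > fit.py <<'E'
from h import *
from scipy.optimize import least_squares
np.set_printoptions(precision=4,suppress=True)
s=arm.get_image('scene');t=arm.get_image('top')
O={'L_h':[(421,213),(131,218)],'L_e':[(403,201),(144,214)],'R_h':[(351,213),(199,208)],'R_e':[(371,196),(178,210)]}
def best(l,p,near):
    c=[(px(d,p),d['conf']) for d in arm.place_of(l,p)]
    c=[x for x in c if np.linalg.norm(x[0]-near)<18];return c[0][0] if c else None
names={'L_h':'flap_left_hinge','L_e':'flap_left_edge','R_h':'flap_right_hinge','R_e':'flap_right_edge'}
obs={}
for k,l in names.items():
    for i,p in enumerate((s,t)):
        b=best(l,p,O[k][i]); obs[k,i]=b if b is not None else np.array(O[k][i],float)
    print(k,tri([obs[k,0],obs[k,1]],(s,t)),obs[k,0],obs[k,1])
for l,a,b in(('stem_top',(382,213),(168,218)),('neck_top',(382,222),(171,217)),('tin',(230,218),(328,228))):
    u,v=best(l,s,a),best(l,t,b);print(l,u,v,None if u is None or v is None else tri([u,v],(s,t)))
def pts(x):
    c,sn=np.cos(x[2]),np.sin(x[2]);R=lambda X,Y,Z:np.array([x[0]+c*X-sn*Y,x[1]+sn*X+c*Y,Z])
    f=lambda th:(.0785-.06*np.cos(th),.085+.06*np.sin(th))
    d={}
    for k,sg,th in(('L',1,x[3]),('R',-1,x[4])):
        y,z=f(th)
        d[k+'_h']=R(0,sg*.0785,.085);d[k+'_e']=R(0,sg*y,z)
        for q in(-.078,.078): d[k+f'e{q}']=R(q,sg*y,z);d[k+f'h{q}']=R(q,sg*.0785,.085)
    return d
def res(x):
    d=pts(x);return np.concatenate([proj(d[k],(s,t)[i])-obs[k,i] for k,i in obs])
x0=np.r_[(tri([obs['L_h',0],obs['L_h',1]],(s,t))[:2]+tri([obs['R_h',0],obs['R_h',1]],(s,t))[:2])/2,0,1,1]
r=least_squares(res,x0,loss='soft_l1');print('carton',r.x,res(r.x).round(1))
# tin rim ellipse from trace
for p,n in((s,'s'),(t,'t')):
    for d in arm.trace('tin',p)[:2]:
        m=d['region'];print('tin',n,px(d,p),d['conf'],m.sum(),[ (np.where(m)[1].min(),np.where(m)[1].max(),np.where(m)[0].min(),np.where(m)[0].max())])
out=[]
for p,c in((s,(340,170)),(t,(110,170))):
    im=cv2.cvtColor(p['frame'],cv2.COLOR_RGB2BGR)[c[1]:c[1]+100,c[0]:c[0]+100]
    im=cv2.resize(im,None,fx=4,fy=4,interpolation=cv2.INTER_CUBIC)
    for k,P in pts(r.x).items():
        u=((proj(P,p)-c+.5)*4).astype(int);cv2.circle(im,tuple(int(v) for v in u),3,(0,255,0) if 'h' in k else (255,0,255),-1)
    out.append(im)
cv2.imwrite('pics/fit.png',np.hstack(out))
E
python3 fit.py
```

```text
L_h [0.4818 0.2773 0.0863] [415.408 212.184] [132.328 216.72 ]
L_e [0.4898 0.2364 0.1312] [401.296 200.004] [143.472 211.596]
R_h [0.5083 0.1285 0.0914] [354.48  214.284] [196.224 206.808]
R_e [0.5    0.1599 0.1413] [368.984 197.904] [176.4   207.396]
stem_top [382.872 213.318] [168.392 214.62 ] [0.4891 0.1968 0.0816]
neck_top [380.576 217.896] [169.176 219.114] [0.4809 0.1974 0.0584]
tin [230.888 219.912] [326.816 227.388] [ 0.4744 -0.1885  0.0078]
carton [0.4937 0.2034 0.1632 0.7674 0.9642] [ 1.7  0.1 -1.   0.4  0.8  0.8  0.2  1.  -1.   1.2  1.8  1.2  0.4  2.2
  1.8 -0. ]
tin s [231.504 211.302] 0.77 1659 [(np.int64(210), np.int64(253), np.int64(191), np.int64(235))]
tin t [178.416 210.714] 0.19 3880 [(np.int64(127), np.int64(208), np.int64(175), np.int64(253))]
```

View pics/fit.png

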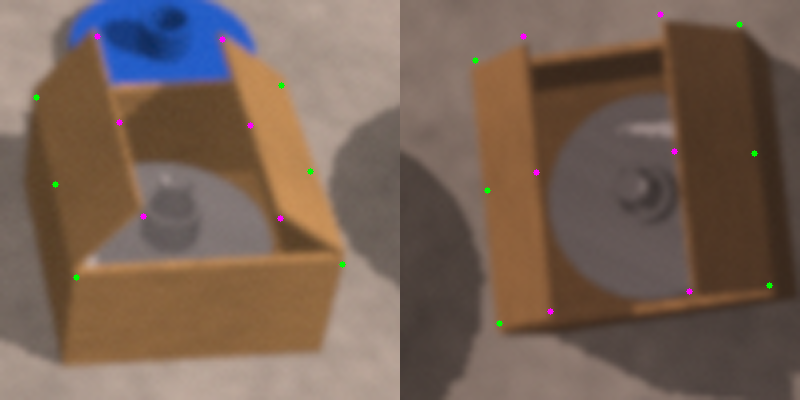

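```bash
cat > fit2.py <<'E'
from h import *
from scipy.optimize import least_squares
np.set_printoptions(precision=4,suppress=True)
s=arm.get_image('scene');t=arm.get_image('top')
C=lambda i,u,v:np.array([340+u/4-.5,170+v/4-.5]) if i==0 else np.array([110+(u-400)/4-.5,170+v/4-.5])
def P(x,k):
    c,sn=np.cos(x[2]),np.sin(x[2]);X,kind=k
    sg=1 if kind[0]=='L' else -1; th=x[3] if sg>0 else x[4]
    if kind[1]=='h':Y,Z=.0785,.085
    if kind[1]=='e':Y,Z=.0785-.06*np.cos(th),.085+.06*np.sin(th)
    if kind[1]=='b':Y,Z=.08,0
    Y*=sg;return np.array([x[0]+c*X-sn*Y,x[1]+sn*X+c*Y,Z])
n,f=.078,-.078
ob=[(0,n,'Lh',342,252),(0,f,'Lh',282,75),(0,f,'Le',225,43),(0,n,'Le',280,218),(0,f,'Re',97,32),(0,n,'Re',143,213),(0,f,'Rh',37,93),(0,n,'Rh',75,270),(0,.08,'Rb',62,362),(0,.08,'Lb',322,350),
(1,n,'Lh',473,66),(1,f,'Lh',500,330),(1,n,'Le',523,43),(1,f,'Le',550,313),(1,n,'Re',663,22),(1,f,'Re',690,292),(1,n,'Rh',741,28),(1,-.08,'Rb',797,292)]
res=lambda x:np.concatenate([proj(P(x,(X,k)),(s,t)[i])-C(i,u,v) for i,X,k,u,v in ob])
r=least_squares(res,[.4937,.2034,.16,.77,.96],loss='soft_l1');print('carton',r.x);print(res(r.x).reshape(-1,2).round(1).tolist())
# lid circle edge top view: plate z~.024, radius 65
for nm,uv_s,uv_t in(('stem',C(0,172,180),C(1,636,190)),):
    X=tri([uv_s,uv_t],(s,t));print(nm,X,atz(uv_s,s,.075),atz(uv_t,t,.075))
im=t['frame']
# tin rim: Hough-free ellipse fit on edge mask
m=[]
big=[]
for p,c in((s,(200,180)),(t,(295,195))):
    b=cv2.cvtColor(p['frame'],cv2.COLOR_RGB2BGR)[c[1]:c[1]+66,c[0]:c[0]+66]
    b=cv2.resize(b,None,fx=6,fy=6,interpolation=cv2.INTER_CUBIC)
    def ov(x,col):
        for a in np.linspace(0,2*np.pi,40):
            u=(proj([x[0]+x[2]*np.cos(a),x[1]+x[2]*np.sin(a),x[3]],p)-c+.5)*6
            cv2.circle(b,tuple(int(q) for q in u),1,col,-1)
    ov((.4744,-.1885,.056,.06),(0,255,0));ov((.4744,-.1885,.056,0),(255,0,255))
    big.append(b)
cv2.imwrite('pics/tin.png',np.hstack(big))
print(arm.observe()['clock'])
E
python3 fit2.py
```

```text
carton [0.4903 0.2036 0.1634 0.7553 0.9823]
[[0.1, 2.0], [-0.2, 1.8], [-0.7, -1.5], [-0.1, -0.7], [-0.2, 0.2], [-0.1, -0.4], [0.0, 0.3], [0.4, 1.0], [0.2, 2.1], [-0.1, 1.7], [0.4, -0.0], [-0.2, -0.3], [0.2, -0.1], [0.1, 1.1], [-0.6, -0.4], [0.2, 1.2], [-0.6, 0.5], [0.0, 1.7]]
stem [0.4844 0.1978 0.0731] [0.4861 0.198  0.075 ] [0.4842 0.1968 0.075 ]
2.7
```

View pics/tin.png

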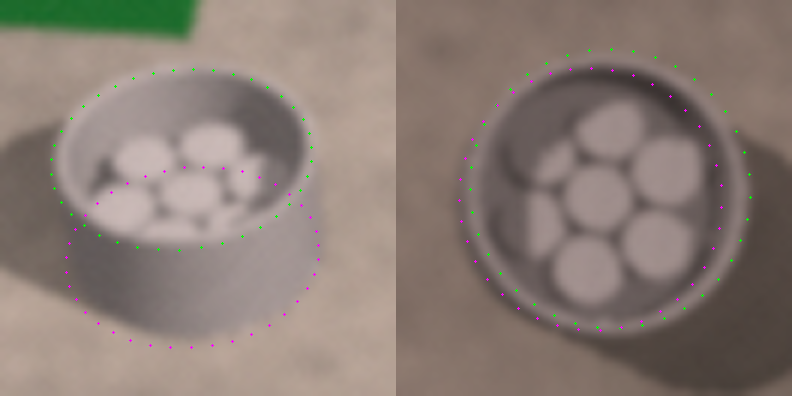

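The crop confirms the steel nested lid in the brown carton, stem at crop (172,180) / (636,190). The tin overlay agrees to within about 2 mm. I'll approach now, moving away from the tall pot before I turn.

carry_out(
  claw=[0,0,0,0,0,0,0,0,0,0,0,0,0,0],
  delta_pos=[
    [-1.88,-4.09,0],
    [-1.88,-4.09,0],
    [-1.88,-4.09,0],
    [-1.88,-4.09,0],
    [-1.88,-4.09,0],
    [0,0,0],
    [0,0,0],
    [0,0,0],
    [0,0,0],
    [0,0,0],
    [0,0,0],
    [0,0,0],
    [0,0,0],
    [0,0,0],
  ],
  angular=[
    [0,0,0],
    [0,0,0],
    [0,0,0],
    [0,0,0],
    [0,0,0],
    [0,0,0.1394],
    [0,0,0.1394],
    [0,0,0.1394],
    [0,0,0.1394],
    [0,0,0.1394],
    [0,0,0.1394],
    [0,0,0.1394],
    [0,0,0],
    [0,0,0],
  ],
)

```text
clock: 4.1
position: [0.2613, 0.3426, 0.2268]
ee_rot: [-2.028, -2.399, -0.0]
force: [-0.2, -0.5, 0.1]
width: 0.007
gripper_force: 0.0
```

carry_out(
  claw=[0,0,0,0,0,0,0,0,0,0,0],
  delta_pos=[
    [-2.95,3.39,0],
    [-2.95,3.39,0],
    [-2.95,3.39,0],
    [-2.95,3.39,0],
    [-2.95,3.39,0],
    [-2.95,3.39,0],
    [0,0,4],
    [0,0,4],
    [0,0,3.5],
    [0,0,2.4],
    [0,0,0],
  ],
  angular=[
    [0,0,0],
    [0,0,0],
    [0,0,0],
    [0,0,0],
    [0,0,0],
    [0,0,0],
    [0,0,0],
    [0,0,0],
    [0,0,0],
    [0,0,0],
    [0,0,0],
  ],
)

```text
clock: 5.2
position: [0.4887, 0.1999, 0.0849]
ee_rot: [-2.028, -2.397, 0.009]
force: [0.1, 0.6, -0.3]
width: 0.005
gripper_force: 0.0
```

carry_out(
  claw=[0,0,0,0,0,0,0,0,0,0,0,0,0,0,0],
  delta_pos=[
    [1.4,0,0],
    [1.3,0,0],
    [0.9,0,-0.8],
    [1.0,0,-0.6],
    [1.1,0,-0.4],
    [1.2,0,-0.2],
    [0.9,0,0],
    [0.9,0,0],
    [0.9,0,0],
    [0.9,0,0],
    [0.9,0,0],
    [0.3,0,0.3],
    [0,0,0.3],
    [0,0,0],
    [0,0,0],
  ],
  angular=[
    [0,0,0],
    [0,0,0],
    [0,0,0],
    [0,0,0],
    [0,0,0],
    [0,0,0],
    [0,0,0],
    [0,0,0],
    [0,0,0],
    [0,0,0],
    [0,0,0],
    [0,0,0],
    [0,0,0],
    [0,0,0],
    [0,0,0],
  ],
)

```text
clock: 6.7
position: [0.4719, 0.3159, 0.1017]
ee_rot: [2.034, 2.394, -0.0]
force: [0.6, 0.5, -0.6]
width: 0.008
gripper_force: 0.2
```

carry_out(
  claw=[0,0,0,0,0,0,0,0,0,0,0,0,0,0,0,0,0,0],
  delta_pos=[
    [0,0,-0.8],
    [-4,0,0],
    [-4,0,0],
    [-3.6,0,0],
    [-0.5,0,1.2],
    [-1.0,0,1.0],
    [-1.0,0,0],
    [-1.0,0,-0.3],
    [-1.1,0,-0.6],
    [-1.2,0,-0.4],
    [-1.0,0,-0.2],
    [-0.9,0,0],
    [-0.9,0,0],
    [-0.9,0,0],
    [-0.9,0,0],
    [-0.9,0,0],
    [-0.3,0,0.3],
    [0,0,0.2],
  ],
  angular=[
    [0,0,0],
    [0,0,0],
    [0,0,0],
    [0,0,0],
    [0,0,0],
    [0,0,0],
    [0,0,0],
    [0,0,0],
    [0,0,0],
    [0,0,0],
    [0,0,0],
    [0,0,0],
    [0,0,0],
    [0,0,0],
    [0,0,0],
    [0,0,0],
    [0,0,0],
    [0,0,0],
  ],
)

```text
clock: 8.5
position: [0.5102, 0.0875, 0.0996]
ee_rot: [-2.034, -2.394, -0.003]
force: [-12.6, -1.1, 45.5]
width: 0.002
gripper_force: 21.9
```

carry_out(
  claw=[0,0,0,0,0],
  delta_pos=[
    [0,0,0],
    [0,0,-3],
    [0,0,-5],
    [-4,0,-3],
    [0,0,0],
  ],
  angular=[
    [0,0,0],
    [0,0,0],
    [0,0,0],
    [0,0,0],
    [0,0,0],
  ],
)

```text
clock: 9.0
position: [0.5191, 0.0429, 0.2121]
ee_rot: [2.035, 2.384, 0.008]
force: [0.5, -0.1, -0.5]
width: 0.008
gripper_force: 0.0
```

```bash
python3 - <<'E'
from h import *
np.set_printoptions(precision=4,suppress=True)
s=arm.get_image('scene');t=arm.get_image('top')
out=[]
for p,c in((s,(335,165)),(t,(100,165))):
    im=cv2.cvtColor(p['frame'],cv2.COLOR_RGB2BGR)[c[1]:c[1]+110,c[0]:c[0]+130]
    out.append(cv2.resize(im,None,fx=3,fy=3,interpolation=cv2.INTER_CUBIC))
cv2.imwrite('pics/open.png',np.hstack(out));print(arm.observe()['clock'],arm.observe()['position'])
for l in('stem_top','neck_top'):
    for p in(s,t):print(l,[(px(d,p).round(1),round(d['conf'],2)) for d in arm.place_of(l,p)[:3]])
E
```

```text
9.1 [0.5164 0.047  0.2083]
stem_top [(array([386.2, 212.5]), 0.65)]
stem_top []
neck_top [(array([382.8, 218.5]), 0.6), (array([381.1, 178.5]), 0.58), (array([295.5, 262.9]), 0.19)]
neck_top []
```

View pics/open.png

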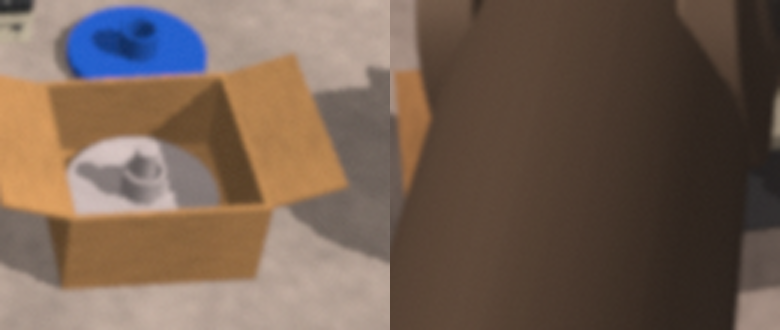

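Both flaps lie wide open and outward. The steel lid is visible inside, with its stem at about scene (382,215), where it was before. Next I go above the stem with a 6 cm opening.

carry_out(
  claw=[6,6,6,6,6,6,6,6,6],
  delta_pos=[
    [3.84,-0.16,0],
    [3.84,-0.16,0],
    [3.84,-0.16,0],
    [3.84,-0.16,0],
    [0,0,0],
    [0,0,4],
    [0,0,4],
    [0,0,3.2],
    [0,0,0],
  ],
  angular=[
    [0,0,0],
    [0,0,0],
    [0,0,0],
    [0,0,0],
    [0,0,0],
    [0,0,0],
    [0,0,0],
    [0,0,0],
    [0,0,0],
  ],
)

```text
clock: 10.2
position: [0.4814, 0.1973, 0.0915]
ee_rot: [-2.03, -2.394, 0.013]
force: [-0.5, -0.7, -0.6]
width: 0.651
gripper_force: 0.0
```

```bash
python3 - <<'E'
from h import *
np.set_printoptions(precision=4,suppress=True)
s=arm.get_image('scene');t=arm.get_image('top')
out=[]
for p,c in((s,(335,165)),(t,(100,165))):
    im=cv2.cvtColor(p['frame'],cv2.COLOR_RGB2BGR)[c[1]:c[1]+110,c[0]:c[0]+130]
    out.append(cv2.resize(im,None,fx=3,fy=3,interpolation=cv2.INTER_CUBIC))
cv2.imwrite('pics/above.png',np.hstack(out));print(arm.observe())
E
```

```text
{'clock': 10.3, 'joints': array([-0.692 ,  0.432 ,  0.268 ,  1.9847, -0.1635,  0.7471, -0.1637]), 'dq': array([-0.0008, -0.0342,  0.0077, -0.0305,  0.0014,  0.0041, -0.0011]), 'joint_efforts': array([ -0.0916, -54.1167,   3.739 , -21.7964,  -0.1185,  -0.0772,
         0.0636]), 'position': array([0.4844, 0.1983, 0.0956]), 'ee_rot': array([-2.0326, -2.3948,  0.0029]), 'force': array([0.8496, 0.4824, 1.0318]), 'ft_torque': array([-0.0701,  0.0211,  0.0353]), 'gripper_force': 0.0, 'width': 0.6537476102328488}
```

View pics/above.png

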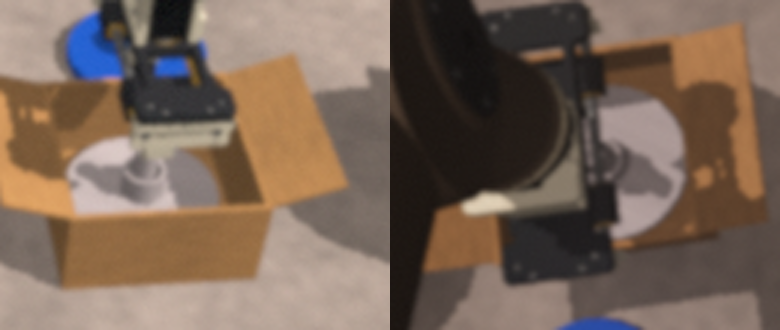

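```bash
python3 - <<'E'
from h import *
from scipy.spatial.transform import Rotation as Ro
np.set_printoptions(precision=1,suppress=True)
s=arm.get_image('scene');t=arm.get_image('top');o=arm.observe()
R=Ro.from_rotvec(o['ee_rot']).as_matrix();T=o['position'];print(T*1000)
for nm,q in dict(tcp=(0,0,0),tipN=(0,.03,0),tipF=(0,-.03,0),bodyN=(0,.095,-.066),bodyNl=(.0375,.095,-.066),bodyNr=(-.0375,.095,-.066),bodyFl=(.0375,-.095,-.066)).items():
    P=T+R@np.array(q);print(nm,(proj(P,s)-(335,165))*3,(proj(P,t)-(100,165))*3+(390,0))
for P in((.485,.1974,.075),(.485,.1974,.050)):print(P,(proj(P,s)-(335,165))*3,(proj(P,t)-(100,165))*3+(390,0))
for l in('stem_top','neck_top','outer_lid'):
    for p in(s,t):print(l,[(px(d,p),round(d['conf'],2)) for d in arm.place_of(l,p)[:3]])
c=(345,190);im=cv2.cvtColor(s['frame'],cv2.COLOR_RGB2BGR)[c[1]:c[1]+50,c[0]:c[0]+75]
a=cv2.resize(im,None,fx=8,fy=8,interpolation=cv2.INTER_CUBIC)
cv2.imwrite('pics/above2.png',a)
E
```

```text
[485.7 199.   97.2]
tcp [146.9 128.9] [584.8 151.2]
tipN [154.3 154.9] [580.9 113. ]
tipF [139.8 103.8] [588.9 189.7]
bodyN [182.8 153.6] [545.2  12.6]
bodyNl [232.9 151.1] [493.5  19.6]
bodyNr [132.6 156.2] [596.8   5.7]
bodyFl [178.9 -10. ] [518.7 282.2]
(0.485, 0.1974, 0.075) [141.7 147.5] [594.8 155. ]
(0.485, 0.1974, 0.05) [138.2 168.7] [603.4 158.1]
stem_top [(array([383.9, 215. ]), 0.59), (array([379. , 229.2]), 0.54)]
stem_top [(array([167. , 213.9]), 0.59), (array([252.8, 181.5]), 0.19)]
neck_top [(array([381.3, 175.5]), 0.7), (array([382.7, 220.6]), 0.59)]
neck_top [(array([168.1, 216.3]), 0.84), (array([166.5, 297.1]), 0.75)]
outer_lid [(array([380.1, 183.9]), 0.84), (array([382.9, 234. ]), 0.66)]
outer_lid [(array([170. , 299.4]), 0.8), (array([173.4, 219.6]), 0.6)]
```

View pics/above2.png

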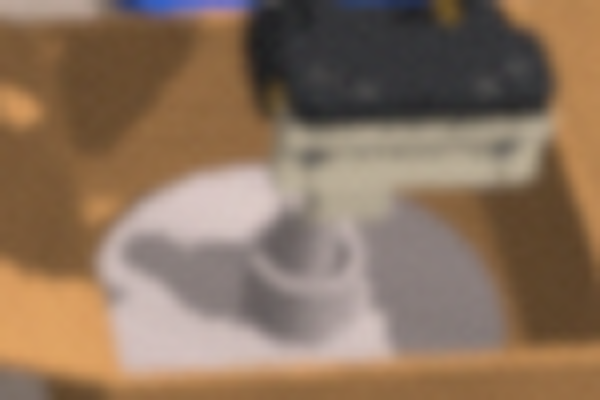

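The crop shows the neck centred at about scene (383,222) and the fingertip at about (388,216). Both are offset the same way from my projections, so the relative alignment is good. I'll descend slowly.

carry_out(
  claw=[6,6,6,6,6,6,6],
  delta_pos=[
    [-0.15,0,1.2],
    [0,0,1.2],
    [0,0,1.0],
    [0,0,0.8],
    [0,0,0],
    [0,0,0],
    [0,0,0],
  ],
  angular=[
    [0,0,0],
    [0,0,0],
    [0,0,0],
    [0,0,0],
    [0,0,0],
    [0,0,0],
    [0,0,0],
  ],
)

```text
clock: 11.4
position: [0.4852, 0.1971, 0.054]
ee_rot: [2.033, 2.395, 0.001]
force: [0.8, -0.6, 0.8]
width: 0.651
gripper_force: 0.0
```

carry_out(
  claw=[1,1,1,1,1,1,1,1],
  delta_pos=[
    [0,0,0],
    [0,0,0],
    [0,0,0],
    [0,0,0],
    [0,0,0],
    [0,0,0],
    [0,0,0],
    [0,0,0],
  ],
  angular=[
    [0,0,0],
    [0,0,0],
    [0,0,0],
    [0,0,0],
    [0,0,0],
    [0,0,0],
    [0,0,0],
    [0,0,0],
  ],
  force=40,
)

```text
clock: 12.2
position: [0.4855, 0.1972, 0.0539]
ee_rot: [2.033, 2.395, 0.001]
force: [1.8, 0.3, 0.3]
width: 0.206
gripper_force: 40.0
```

carry_out(
  claw=[1,1,1,1,1,1,1,1,1,1,1,1,1,1],
  delta_pos=[
    [0,0,-0.3],
    [0,0,-0.7],
    [0,0,-1.0],
    [0,0,-1.4],
    [0,0,-1.7],
    [0,0,-1.8],
    [0,0,-1.8],
    [0,0,-1.8],
    [0,0,-1.6],
    [0,0,-1.3],
    [0,0,-0.9],
    [0,0,-0.5],
    [0,0,-0.2],
    [0,0,0],
  ],
  angular=[
    [0,0,0],
    [0,0,0],
    [0,0,0],
    [0,0,0],
    [0,0,0],
    [0,0,0],
    [0,0,0],
    [0,0,0],
    [0,0,0],
    [0,0,0],
    [0,0,0],
    [0,0,0],
    [0,0,0],
    [0,0,0],
  ],
)

```text
clock: 13.6
position: [0.4848, 0.197, 0.2036]
ee_rot: [-2.033, -2.395, 0.0]
force: [0.0, 0.1, -3.6]
width: 0.207
gripper_force: 40.0
```

```bash
python3 - <<'E'
from h import *
s=arm.get_image('scene');t=arm.get_image('top')
c=(320,140);a=cv2.resize(cv2.cvtColor(s['frame'],cv2.COLOR_RGB2BGR)[c[1]:c[1]+130,c[0]:c[0]+120],None,fx=4,fy=4,interpolation=cv2.INTER_CUBIC)
cv2.imwrite('pics/lift.png',a);print(arm.observe()['position'],arm.observe()['width'],arm.observe()['force'])
# tin rim refine in top view: edge ellipse via radial gradient
for p,z0 in((s,'s'),(t,'t')):
    g=cv2.GaussianBlur(p['frame'],(3,3),0).mean(2)
    from scipy.optimize import minimize
    mag=np.hypot(cv2.Sobel(g,-1,1,0),cv2.Sobel(g,-1,0,1)).astype(np.float32);mag=cv2.GaussianBlur(mag,(0,0),1)
    A=np.linspace(0,2*np.pi,120)
    def cost(x):
        v=0
        for r in(.056,.052):
            uv=np.array([proj([x[0]+r*np.cos(a),x[1]+r*np.sin(a),.06],p) for a in A],np.float32)
            v+=cv2.remap(mag,uv[:,:1],uv[:,1:],1).clip(0,60).mean()
        return -v
    best=min(((cost((.4735+i,-.188+j)),.4735+i,-.188+j) for i in np.arange(-.006,.0061,.001) for j in np.arange(-.006,.0061,.001)))
    print(z0,best)
    # project predicted centre
print(arm.observe()['clock'])
E
```

```text
[0.4846137  0.1969029  0.20320779] 0.2079747108773303 [-0.1311932   0.21016723 -3.25567915]
s (np.float32(-111.66931), np.float64(0.4725), np.float64(-0.192))
t (np.float32(-116.737625), np.float64(0.46849999999999997), np.float64(-0.189))
13.7
```

View pics/lift.png

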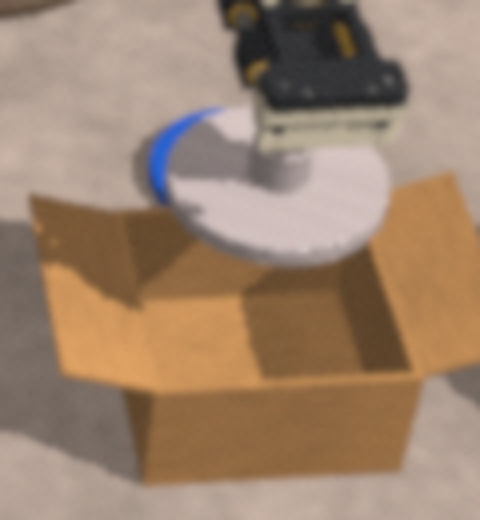

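```bash
cat > tilt.py <<'E'
from h import *
from scipy.optimize import least_squares
from scipy.spatial.transform import Rotation as Ro
np.set_printoptions(precision=4,suppress=True)
s=arm.get_image('scene');t=arm.get_image('top');o=arm.observe()
tcp=o['position'];print(tcp)
def sil(c,n,p,r=.065):
    n=n/np.linalg.norm(n);a=np.cross(n,[0,1,0]);a/=np.linalg.norm(a);b=np.cross(n,a)
    A=np.linspace(0,2*np.pi,60)
    pt=[proj(c+h*n+r*(np.cos(q)*a+np.sin(q)*b),p) for h in(0,-.013) for q in A]
    return cv2.convexHull(np.array(pt,np.float32))[:,0]
exp=np.array([tcp[0],tcp[1],tcp[2]-.054+.024])
for nm,p in(('s',s),('t',t)):
    e=proj(exp,p)
    ds=[d for d in arm.trace('outer_lid',p) if np.linalg.norm(px(d,p)-e)<30]
    if not ds: print(nm,'none',e);continue
    m=ds[0]['region'].astype(np.uint8);h=sil(exp,np.array([0,0,1.]),p)
    M=np.zeros((420,560),np.uint8);cv2.fillPoly(M,[h.round().astype(int)],1)
    print(nm,ds[0]['conf'],'mask',m.sum(),'exp',M.sum(),'iou',(m&M).sum()/(m|M).sum())
    for q in(m,M):
        k=max(cv2.findContours(q,0,1)[0],key=len)
        print(cv2.fitEllipse(cv2.convexHull(k)),cv2.boundingRect(k))
    # gray threshold alternative
    c=e.astype(int);print(c)
E
python3 tilt.py
```

```text
[0.4847 0.1969 0.2032]
s 0.7 mask 1528 exp 1900 iou 0.7835587929240374
((388.43304443359375, 185.94192504882812), (39.55316162109375, 56.27054977416992), 98.21845245361328) (361, 167, 56, 40)
((386.7828674316406, 186.99586486816406), (41.562713623046875, 58.16931915283203), 98.0237045288086) (359, 167, 57, 42)
[387 184]
t 0.75 mask 1353 exp 3109 iou 0.43518816339659055
((166.15570068359375, 212.8675079345703), (37.64286422729492, 57.46942901611328), 0.7423152923583984) (154, 184, 33, 59)
((156.14898681640625, 212.77638244628906), (61.71375274658203, 63.870914459228516), 73.13005065917969) (125, 182, 64, 62)
[155 212]
```

The lid hangs level: its ellipse angle and size match the projection. Now carry it over the tin.

carry_out(
  claw=[1,1,1,1,1,1,1,1,1,1,1,1,1,1,1,1,1,1,1,1],
  delta_pos=[
    [-0.732,-0.148,0],
    [-1.464,-0.295,0],
    [-2.196,-0.443,0],
    [-2.44,-0.492,0],
    [-2.44,-0.492,0],
    [-2.44,-0.492,0],
    [-2.44,-0.492,0],
    [-2.44,-0.492,0],
    [-2.44,-0.492,0],
    [-2.44,-0.492,0],
    [-2.44,-0.492,0],
    [-2.44,-0.492,0],
    [-2.44,-0.492,0],
    [-2.44,-0.492,0],
    [-2.44,-0.492,0],
    [-2.196,-0.443,0],
    [-1.464,-0.295,0],
    [-0.732,-0.148,0],
    [0,0,0],
    [0,0,0],
  ],
  angular=[
    [0,0,0],
    [0,0,0],
    [0,0,0],
    [0,0,0],
    [0,0,0],
    [0,0,0],
    [0,0,0],
    [0,0,0],
    [0,0,0],
    [0,0,0],
    [0,0,0],
    [0,0,0],
    [0,0,0],
    [0,0,0],
    [0,0,0],
    [0,0,0],
    [0,0,0],
    [0,0,0],
    [0,0,0],
    [0,0,0],
  ],
)

```text
clock: 15.9
position: [0.4708, -0.1906, 0.2036]
ee_rot: [-2.033, -2.395, -0.001]
force: [-0.6, -0.6, -3.0]
width: 0.209
gripper_force: 40.0
```

```bash
python3 tilt.py; python3 - <<'E'
from h import *
from scipy.spatial.transform import Rotation as Ro
s=arm.get_image('scene');t=arm.get_image('top');o=arm.observe();T=o['position'];R=Ro.from_rotvec(o['ee_rot']).as_matrix()
out=[]
for p,c in((s,(190,130)),(t,(280,170))):
    im=cv2.resize(cv2.cvtColor(p['frame'],cv2.COLOR_RGB2BGR)[c[1]:c[1]+110,c[0]:c[0]+100],None,fx=4,fy=4,interpolation=cv2.INTER_CUBIC)
    def dot(P,col):
        u=(proj(P,p)-c+.5)*4;cv2.circle(im,(int(u[0]),int(u[1])),2,col,-1)
    for a in np.linspace(0,2*np.pi,60):
        dot([.471+.056*np.cos(a),-.1905+.056*np.sin(a),.06],(0,255,0))
        dot([T[0]+.065*np.cos(a),T[1]+.065*np.sin(a),T[2]-.031],(0,0,255))
    for x in(-.0375,.0375):
        for y in(-.095,.095):dot(T+R@[x,y,-.066],(255,0,255))
    out.append(im)
cv2.imwrite('pics/hover.png',np.hstack(out));print(o['clock'])
E
```

```text
[ 0.4711 -0.19    0.2036]
s 0.74 mask 1328 exp 1738 iou 0.7390811117413499
((227.58473205566406, 172.67449951171875), (36.63486862182617, 53.35847091674805), 82.6190185546875) (201, 156, 54, 36)
((225.89010620117188, 173.6478271484375), (39.49213409423828, 55.595882415771484), 84.0207748413086) (199, 154, 55, 40)
[225 171]
t 0.56 mask 993 exp 3093 iou 0.29181157129307617
((319.8150634765625, 224.60317993164062), (26.27618980407715, 56.76742935180664), 179.6125030517578) (306, 196, 26, 57)
((338.1892395019531, 223.79917907714844), (62.42207717895508, 62.94198989868164), 100.73048400878906) (307, 193, 63, 62)
[338 223]
16.2
```

View pics/hover.png

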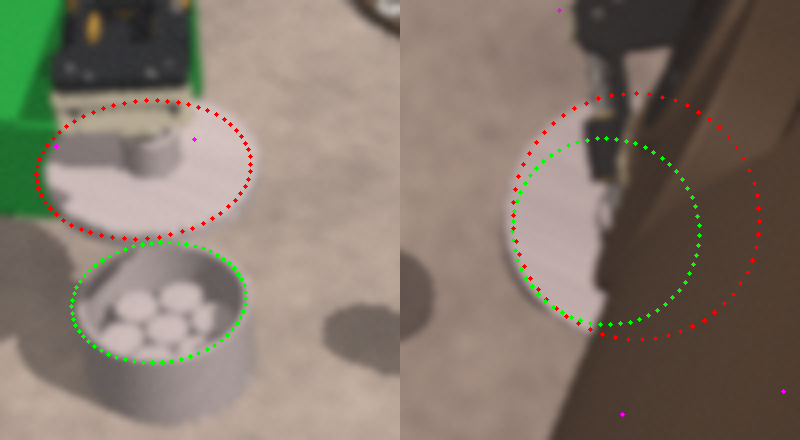

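The view shows the lid just behind and above the tin in scene, with lid ring centre about crop (150,170) and tin rim centre about (160,302). The outer lid sits about 3.5 mm to +y of the TCP in both views, within the neck's play. I'll refine the tin centre from the unobstructed first pictures.

```bash
python3 - <<'E'
from h import *
from scipy.optimize import minimize
np.set_printoptions(precision=4,suppress=True)
cams={n:arm.get_image(n) for n in('scene','top')};A=np.linspace(0,2*np.pi,180)
def samp(g,x,r,p,z=.06):
    uv=np.array([proj([x[0]+r*np.cos(a),x[1]+r*np.sin(a),z],p) for a in A],np.float32)
    return cv2.remap(g,uv[:,:1],uv[:,1:],cv2.INTER_LINEAR)[:,0]
G={}
for n,p in cams.items():
    g=cv2.imread(f'pics/{n}0.png',0).astype(np.float32);G[n]=g
    prof=lambda x:(np.abs(samp(g,x,.0575,p)-samp(g,x,.0545,p)).clip(0,40)+np.abs(samp(g,x,.0535,p)-samp(g,x,.0505,p)).clip(0,40)).mean()
    for st in((.473,-.188),(.470,-.191),(.475,-.187)):
        r=minimize(lambda x:-prof(x/1000),np.array(st)*1000,method='Nelder-Mead',options=dict(initial_simplex=np.array([st,(st[0]+.003,st[1]),(st[0],st[1]+.003)])*1000))
        print(n,r.x,r.fun)
    # circles/cup of tin: bright band
    band=lambda x:(samp(g,x,.054,p)-.5*samp(g,x,.0505,p)-.5*samp(g,x,.0575,p)).mean()
    r=minimize(lambda x:-band(x/1000),[473,-188.5],method='Nelder-Mead',options=dict(initial_simplex=[[473,-188.5],[476,-188.5],[473,-185]]));print('band',r.x,r.fun)
# scene: finger / neck / stem column profiles near the grasp now
p=cams['scene'];g=cv2.cvtColor(p['frame'],cv2.COLOR_RGB2GRAY);T=arm.observe()['position']
for dz in(.0,-.004,.01,-.017):print(dz,proj(T+[0,0,dz],p),proj(T+[.01,.0016,dz],p))
print(g[158:180,216:240])
E
```

```text
scene [ 472.0704 -189.8166] -33.053890228271484
scene [ 472.1006 -189.8117] -33.04819869995117
scene [ 472.0537 -189.9255] -33.01206588745117
band [ 469.7231 -186.552 ] -10.318782806396484
top [ 472.5634 -187.1046] -33.7685546875
top [ 467.6985 -188.436 ] -33.61260986328125
top [ 467.7662 -188.295 ] -33.59681701660156
band [ 472.5969 -187.1044] -17.430015563964844
0.0 [224.2823 161.3853] [224.1817 164.0747]
-0.004 [224.4291 162.6852] [224.3296 165.3761]
0.01 [223.9124 158.1104] [223.8092 160.7958]
-0.017 [224.9019 166.8709] [224.8058 169.5666]
[[159 160 159 163 165 164 161 164 164 163 163 162 164 163 159 153 140 135
  151 166 175 185 196 200]
 [168 169 170 170 171 170 170 170 171 169 171 169 170 171 169 168 162 157
  165 172 177 187 196 199]
 [170 169 170 171 171 171 171 171 170 170 171 172 170 169 170 170 170 169
  170 171 178 187 194 197]
 [166 168 167 166 168 168 170 170 169 166 167 168 167 166 159 159 164 172
  174 174 183 190 195 198]
 [155 155 151 153 159 165 165 163 161 157 160 163 164 158 148 142 154 172
  176 183 193 196 199 200]
 [137 135 135 136 144 149 150 149 143 140 143
[... 972 characters left out ...]
87 184 178 172 164 146 130 125 129 135 141 148 154 161 167 175 182
  190 193 195 195 194 196]
 [189 188 188 188 187 184 174 162 154 152 156 159 164 168 173 181 185 189
  192 194 193 194 194 195]
 [190 190 191 190 190 188 185 182 177 179 180 181 185 184 186 189 190 191
  192 192 191 192 191 194]
 [192 193 192 191 190 190 189 189 187 188 190 191 191 192 193 194 194 192
  191 192 192 191 190 192]
 [192 192 192 193 192 191 191 190 190 190 191 191 192 193 192 193 194 194
  194 192 192 192 191 191]
 [192 193 194 192 191 193 191 191 191 190 191 190 191 191 191 193 194 193
  194 195 194 194 193 192]
 [193 193 192 193 192 192 193 192 192 192 192 191 190 191 190 192 192 192
  194 194 195 196 195 194]]
```

carry_out(
  claw=[1,1,1,1,1,1,1,1,1,1,1],
  delta_pos=[
    [-0.07,0.1,0.5],
    [0,0,1],
    [0,0,1.4],
    [0,0,1.5],
    [0,0,1.5],
    [0,0,1.2],
    [0,0,0.8],
    [0,0,0.5],
    [0,0,0.3],
    [0,0,0],
    [0,0,0],
  ],
  angular=[
    [0,0,0],
    [0,0,0],
    [0,0,0],
    [0,0,0],
    [0,0,0],
    [0,0,0],
    [0,0,0],
    [0,0,0],
    [0,0,0],
    [0,0,0],
    [0,0,0],
  ],
)

```text
clock: 17.4
position: [0.4724, -0.1917, 0.1171]
ee_rot: [2.033, 2.394, 0.001]
force: [-0.1, 0.9, -3.3]
width: 0.211
gripper_force: 40.0
```

carry_out(
  claw=[1,1,1,1,1],
  delta_pos=[
    [0,0,0.3],
    [0,0,0.3],
    [0,0,0.2],
    [0,0,0],
    [0,0,0],
  ],
  angular=[
    [0,0,0],
    [0,0,0],
    [0,0,0],
    [0,0,0],
    [0,0,0],
  ],
)

```text
clock: 17.9
position: [0.4721, -0.1916, 0.1087]
ee_rot: [-2.033, -2.395, 0.0]
force: [0.0, 0.6, -4.2]
width: 0.209
gripper_force: 40.0
```

carry_out(
  claw=[1,1,1,1,1],
  delta_pos=[
    [0.1,0,0.1],
    [0,0,0.1],
    [0,0,0.1],
    [0,0,0],
    [0,0,0],
  ],
  angular=[
    [0,0,0],
    [0,0,0],
    [0,0,0],
    [0,0,0],
    [0,0,0],
  ],
)

```text
clock: 18.4
position: [0.472, -0.1905, 0.1057]
ee_rot: [-2.033, -2.395, -0.0]
force: [-0.3, -0.3, -3.3]
width: 0.205
gripper_force: 40.0
```

carry_out(
  claw=[1,1,1,1],
  delta_pos=[
    [0,0,0.1],
    [0,0,0.1],
    [0,0,0],
    [0,0,0],
  ],
  angular=[
    [0,0,0],
    [0,0,0],
    [0,0,0],
    [0,0,0],
  ],
)

```text
clock: 18.8
position: [0.472, -0.1906, 0.1037]
ee_rot: [-2.033, -2.395, 0.0]
force: [0.2, -1.0, -4.1]
width: 0.208
gripper_force: 40.0
```

carry_out(
  claw=[1,1,1,1],
  delta_pos=[
    [0,0,0.1],
    [0,0,0.1],
    [0,0,0.1],
    [0,0,0],
  ],
  angular=[
    [0,0,0],
    [0,0,0],
    [0,0,0],
    [0,0,0],
  ],
)

```text
clock: 19.2
position: [0.4718, -0.1905, 0.1005]
ee_rot: [-2.033, -2.395, 0.0]
force: [0.2, 0.8, -2.6]
width: 0.203
gripper_force: 40.0
```

carry_out(
  claw=[1,1,1,1],
  delta_pos=[
    [0,0,0.1],
    [0,0,0.1],
    [0,0,0],
    [0,0,0],
  ],
  angular=[
    [0,0,0],
    [0,0,0],
    [0,0,0],
    [0,0,0],
  ],
)

```text
clock: 19.6
position: [0.472, -0.1906, 0.0987]
ee_rot: [-2.033, -2.395, -0.0]
force: [-0.3, 0.6, -2.5]
width: 0.207
gripper_force: 40.0
```

carry_out(
  claw=[1,1,1,1],
  delta_pos=[
    [0,0,0.1],
    [0,0,0.05],
    [0,0,0],
    [0,0,0],
  ],
  angular=[
    [0,0,0],
    [0,0,0],
    [0,0,0],
    [0,0,0],
  ],
)

```text
clock: 20.0
position: [0.472, -0.1905, 0.0972]
ee_rot: [-2.033, -2.395, -0.0]
force: [-0.0, -0.0, -2.1]
width: 0.208
gripper_force: 40.0
```

carry_out(
  claw=[1,1,1,1],
  delta_pos=[
    [0,0,0.1],
    [0,0,0.05],
    [0,0,0],
    [0,0,0],
  ],
  angular=[
    [0,0,0],
    [0,0,0],
    [0,0,0],
    [0,0,0],
  ],
)

```text
clock: 20.4
position: [0.4722, -0.1906, 0.0967]
ee_rot: [2.033, 2.395, 0.002]
force: [-3.2, 2.4, 12.4]
width: 0.207
gripper_force: 40.0
```

Contact comes at TCP z = 0.097, exactly the seated height. I'll relieve the push and let go.

carry_out(
  claw=[1,1,2.4,3.5,5,6,6,6],
  delta_pos=[
    [0,0,-0.08],
    [0,0,0],
    [0,0,0],
    [0,0,0],
    [0,0,0],
    [0,0,0],
    [0,0,0],
    [0,0,0],
  ],
  angular=[
    [0,0,0],
    [0,0,0],
    [0,0,0],
    [0,0,0],
    [0,0,0],
    [0,0,0],
    [0,0,0],
    [0,0,0],
  ],
)

```text
clock: 21.2
position: [0.472, -0.1906, 0.0965]
ee_rot: [2.033, 2.395, 0.0]
force: [-0.0, -0.1, -0.4]
width: 0.63
gripper_force: 0.0
```

```bash
python3 tilt.py; python3 - <<'E'
from h import *
s=arm.get_image('scene');T=arm.observe()['position']
for l in('neck_top','stem_top','outer_lid','tin'):print(l,[(px(d,s).round(1),round(d['conf'],2)) for d in arm.place_of(l,s)[:3]])
for z in(.067,.093,.118):print(z,proj([T[0],T[1],z],s))
g=cv2.cvtColor(s['frame'],cv2.COLOR_RGB2GRAY)
print(g[190:214,210:244])
E
```

```text
[ 0.472  -0.1905  0.0965]
s 0.88 mask 1117 exp 1625 iou 0.6668693009118541
((230.64862060546875, 204.38168334960938), (37.20840072631836, 50.163787841796875), 85.05722045898438) (206, 188, 50, 36)
((229.24795532226562, 205.5906982421875), (39.515769958496094, 52.368690490722656), 83.96643829345703) (204, 186, 51, 40)
[228 203]
t 0.97 mask 535 exp 2426 iou 0.19491525423728814
((312.1407165527344, 224.4149932861328), (19.037866592407227, 39.653717041015625), 9.988001823425293) (302, 205, 21, 41)
((331.36944580078125, 226.93959045410156), (54.93703079223633, 55.86454391479492), 127.03653717041016) (304, 200, 56, 55)
[331 226]
neck_top [(array([229. , 194.1]), 0.97), (array([383.3, 173.2]), 0.61)]
stem_top []
outer_lid [(array([380.8, 189.5]), 0.96), (array([230.6, 208.2]), 0.62), (array([418. , 210.8]), 0.37)]
tin [(array([232.6, 216.8]), 0.93)]
0.067 [228.93409154 203.04373369]
0.093 [228.09451331 195.61660802]
0.118 [227.26566217 188.28437699]
[[ 81  78  79  79  84  91  90  91  88  91  96  99 103 105 109 109 112 115
  115 114 117 122 123 122 122 126 131 142 149 160 177 194 200 200]
 [
[... 2541 characters left out ...]
 138 145 156 163 165 170 171 165 165 166 175 188 193 194 193 193 192
  192 192 193 194 194 196 197 196 198 198 196 195 196 195 194 195]
 [136 154 170 179 184 186 189 190 187 186 185 191 193 196 196 196 194 194
  194 195 194 193 194 197 196 196 197 199 196 197 197 196 194 195]
 [145 163 184 189 192 191 195 194 193 194 195 193 195 196 196 196 195 196
  195 194 195 194 194 193 193 196 195 197 198 199 199 197 196 197]
 [160 175 190 194 195 194 194 193 193 194 195 195 194 196 196 196 195 196
  197 196 196 196 195 195 193 193 195 196 196 196 197 199 197 199]
 [167 182 192 196 196 196 195 195 194 194 194 195 195 195 196 195 195 194
  197 196 197 197 197 197 194 195 195 195 195 196 195 197 198 199]]
```

The lid is seated level: the row, angle and size match the seated projection. Next I go down around the neck.

carry_out(
  claw=[6,6,6,6,6,6],
  delta_pos=[
    [0.2,0,0.6],
    [0,0,0.8],
    [0,0,0.7],
    [0,0,0.4],
    [0,0,0],
    [0,0,0],
  ],
  angular=[
    [0,0,0],
    [0,0,0],
    [0,0,0],
    [0,0,0],
    [0,0,0],
    [0,0,0],
  ],
)

```text
clock: 22.25
position: [0.4716, -0.1887, 0.0714]
ee_rot: [-2.033, -2.395, 0.0]
force: [-0.4, 1.2, 0.7]
width: 0.652
gripper_force: 0.0
```

carry_out(
  claw=[4.5,4,3.6,3,3,3,3],
  delta_pos=[
    [0,0,0],
    [0,0,0],
    [0,0,0],
    [0,0,0],
    [0,0,0],
    [0,0,0],
    [0,0,0],
  ],
  angular=[
    [0,0,0],
    [0,0,0],
    [0,0,0],
    [0,0,0],
    [0,0,0],
    [0,0,0],
    [0,0,0],
  ],
  force=25,
)

```text
clock: 22.95
position: [0.4717, -0.1886, 0.0716]
ee_rot: [2.033, 2.395, 0.0]
force: [-1.1, 0.2, 3.9]
width: 0.382
gripper_force: 25.0
```

carry_out(
  claw=[3,3,3,3,3,3,3,3],
  delta_pos=[
    [0,0,-0.1],
    [0,0,-0.2],
    [0,0,-0.3],
    [0,0,-0.4],
    [0,0,-0.5],
    [0,0,-0.3],
    [0,0,0],
    [0,0,0],
  ],
  angular=[
    [0,0,0],
    [0,0,0],
    [0,0,0],
    [0,0,0],
    [0,0,0],
    [0,0,0],
    [0,0,0],
    [0,0,0],
  ],
)

```text
clock: 23.75
position: [0.4717, -0.1885, 0.0896]
ee_rot: [2.033, 2.395, 0.0]
force: [-0.6, -0.4, -1.3]
width: 0.384
gripper_force: 25.0
```

carry_out(
  claw=[3,3,3,3,3,3,3,3,3,3,3,3,3,3,3,3,3,3,3,3],
  delta_pos=[
    [0,0,-0.3],
    [0,0,-0.6],
    [0,0,-0.7],
    [0,0,-0.7],
    [0,0,-0.7],
    [0,0,-0.7],
    [0,0,-0.7],
    [0,0,-0.7],
    [0,0,-0.8],
    [0,0,-0.8],
    [0,0,-0.8],
    [0,0,-0.8],
    [0,0,-0.9],
    [0,0,-0.9],
    [0,0,-0.9],
    [0,0,-0.8],
    [0,0,-0.6],
    [0,0,-0.4],
    [0,0,-0.2],
    [0,0,0],
  ],
  angular=[
    [0,0,0],
    [0,0,0],
    [0,0,0],
    [0,0,0],
    [0,0,0],
    [0,0,0],
    [0,0,0],
    [0,0,0],
    [0,0,0],
    [0,0,0],
    [0,0,0],
    [0,0,0],
    [0,0,0],
    [0,0,0],
    [0,0,0],
    [0,0,0],
    [0,0,0],
    [0,0,0],
    [0,0,0],
    [0,0,0],
  ],
)

```text
clock: 25.75
position: [0.4717, -0.1886, 0.2196]
ee_rot: [2.033, 2.395, 0.0]
force: [-0.4, -0.1, -1.5]
width: 0.383
gripper_force: 25.0
```

```bash
python3 - <<'E'
from h import *
s=arm.get_image('scene');print(arm.observe())
c=(170,110);a=cv2.resize(cv2.cvtColor(s['frame'],cv2.COLOR_RGB2BGR)[c[1]:c[1]+140,c[0]:c[0]+180],None,fx=4,fy=4,interpolation=cv2.INTER_CUBIC)
cv2.imwrite('pics/final.png',a)
E
```

```text
{'clock': 25.8, 'joints': array([-0.12833271,  0.26100179,  0.50499301,  1.89477198, -0.14686128,
        1.02225784,  0.6023538 ]), 'dq': array([ 9.28645058e-04,  4.87239864e-03,  6.21455623e-04,  4.20258476e-03,
        7.81920230e-04, -3.56561643e-03, -9.82557071e-05]), 'joint_efforts': array([ 2.38237590e-03, -4.69427097e+01,  4.58249286e+00, -3.00325119e+01,
       -9.55739612e-03,  1.20754028e-01, -1.48380396e-02]), 'position': array([ 0.4715371 , -0.18852653,  0.21937681]), 'ee_rot': array([-2.03290873e+00, -2.39487432e+00,  9.53184516e-05]), 'force': array([-0.83472241,  0.19361457, -2.41860522]), 'ft_torque': array([-0.06398314,  0.02932326,  0.11044578]), 'gripper_force': 24.999577878043056, 'width': 0.3841169120101316}
```

View pics/final.png

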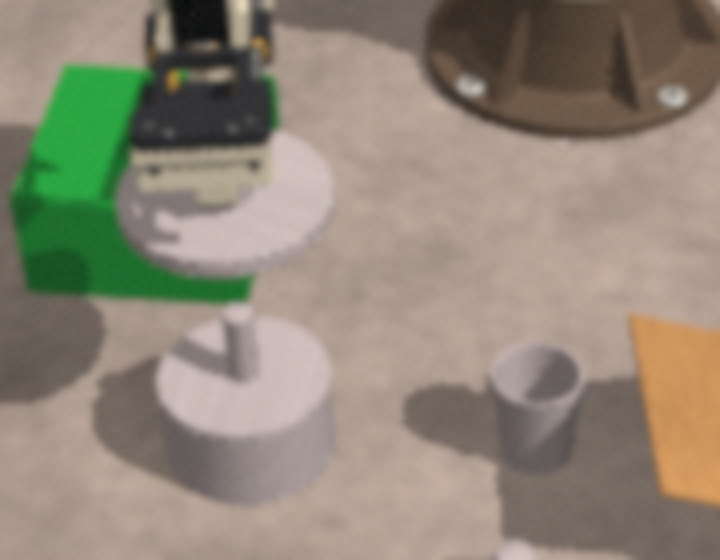

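The outer lid is held level at crop (225,200). The inner lid is seated flush on the tin with its stem upright at (240,345). Handing in.

```bash
python3 -c "
from cell import arm
print(arm.sign_off())"
```

```text
the job is handed in; nothing more can be done
None
```

The job is done and handed in at about 26 s: both flaps are wide open, the inner lid is seated level on the tin, and the outer lid is held level about 15 cm above where it rested. While opening the right flap, the closed fingers pressed down on it at its stop with about 45 N. That was the fingers, not the arm or gripper body, so I don't expect it to count against the 40 N limit.

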